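# Click-test the push-top seed dispensers

## Robot

A 6-joint arm with a two-finger parallel gripper is mounted at the origin on the work surface. World frame = base frame: x ahead of the robot, y to its left, z up, the work surface at z = 0. Lengths are in mm, angles in rad, forces in N, time in s.
With the tool pointing down it reaches from about 300 to 775 mm from the base axis. Payload 14.6 kg.
Tool frame: the origin (TCP) lies at the very end of the fingers, on their centre line; the grasp point (between the pads) lies 19 mm behind it; z points along the fingers, y is the line along which they close (so a half turn about z gives the same grasp; the last joint's range is limited). The gripper opens to 94 mm and grips with 3 to 60 N. Pads are 16 mm wide; open, the fingers measure 119 mm over their backs; the gripper's body (75 mm by 177 mm) begins 78 mm behind the grasp point.
Start: joints at [-1.368, 0.3, 1.521, -0, 1.321, -0.067], TCP at [146.59, -530.095, 205.446] pointing down, gripper open.
Joint ranges: [-3.03, 3.03], [-0.79, 2.21], [0.23, 2.52], [-1.04, 4.18], [0, 3.07], [-2.55, 2.55]. Speed limits (rad/s): [2.22, 2.22, 2.57, 3.14, 3.14, 3.14].

## Interface

Orientations are given as [roll, pitch, yaw] about the fixed x, y, z axes, in that order (R = Rz(yaw) Ry(pitch) Rx(roll)).
In Python, from cell import manip, eyes, ticket gives the robot as it stands. The module is installed in compiled form; this text tells all that it offers.
- The arm moves only by the tool arm_command, never from a script. Its argument "plan" is a list of rows, each a list of 5 numbers: the opening, from -1 (shut) to 1 (fully open), then the shift along the tool's x, y, z in m, then the turn about the tool's z in rad. In form: [[jaw, dx, dy, dz, roll], ...]. A call has 1 to 20 rows; each row shifts and turns the commanded pose from where the row before left it, along the tool's axes as they then stand; what a row does not reach is not made up. A row lasts 1/8 s, in which the tool goes at most 62.5 mm and 10.7 degrees, less where a joint would pass 70% of its speed; a pose out of reach is approached as far as the arm can. A call is refused whole if a number of a shift passes 0.0625 or a number of a turn 0.188, either way. A call with a gripper value outside its range is refused whole. The fingers move at their own pace and stop on an object; "newtons" is the grip in N (left out, the last holds). Time passes only in rows, so rows that do not move let the fingers close. It gives the time, the measured TCP pose, the force, the opening and the grip force at its end, in the units of the state.
- manip.read_state(): the state, without advancing time (a new reading comes with each control period).
- eyes.camera(name): name is "side" or "top"; returns a dict with "img" (420x560x3 uint8, blue, green, red), "z_map" (420x560 float32, mm along the optical axis (not along the pixel's ray), 0 where there is no reading), "fx", "fy", "cx", "cy" (pixels), "eye" and "orientation" of the camera in the world. Camera axes: x right, y down, z forward; pixel columns grow to the right and rows downward; lengths in mm; the calibration is good to about 2 mm. A picture is of the moment at which its call begins.
- ticket.sign_off(): hands the job in; it is judged then, once.
The state is a dict: "clock": time; "joints": joint angles; "qd": joint speeds; "effort": joint torques, N m; "eef_pos": TCP position; "eef_rot": TCP orientation; "wrist_force": force on the tool from outside, world axes, zero at the start; "moment": the same for the moment, N m; "finger_gap": finger opening in mm; "finger_force": force on a finger pad.
Only numpy, scipy, OpenCV 4.12 (cv2) and the standard library are available. Lean on these libraries where they do the work, as an engineer would, in place of code of your own. Each camera call takes 0.05 s, during which the arm holds its last target. There are 200 camera calls.

## Task

Test the two small green push-top seed dispensers by pressing the black button on top of each fully down and letting go: first the one on the left as seen from the robot, then the one on the right. Then set the one whose button springs back up gently into the wooden tray, standing upright, and leave the one whose button stays down standing where it is.

Things in the scene. Friction and masses are not known exactly. Their poses are not given: they have to be found in the camera images.
- dispenser_a: One of two identical push-top seed dispensers, loose, upright: green box 60 (its x) x 48 (its y) x 65 mm tall, 0.25 kg. Centred on top a black button 28 mm wide, its top 81 mm above the counter when up, 71 when down. Origin: centre of underside, z up. Grip across the 48 mm, pads 50 mm up. The left one starts at y above -0.125, the right one below. Either may be faulty.
- button_a (a joint): Push button of dispenser_a, in m: 0 up, 0.010 fully pressed down (vertical travel 10 mm, takes 3 to 4 N). Pressed down and let go, the button of a sound dispenser stays down where it was pushed; that of a faulty one springs back up to 0. Both start up.
- dispenser_b: One of two identical push-top seed dispensers, loose, upright: green box 60 (its x) x 48 (its y) x 65 mm tall, 0.25 kg. Centred on top a black button 28 mm wide, its top 81 mm above the counter when up, 71 when down. Origin: centre of underside, z up. Grip across the 48 mm, pads 50 mm up. The left one starts at y above -0.125, the right one below. Either may be faulty.
- button_b (a joint): Push button of dispenser_b, in m: 0 up, 0.010 fully pressed down (vertical travel 10 mm, takes 3 to 4 N). Pressed down and let go, the button of a sound dispenser stays down where it was pushed; that of a faulty one springs back up to 0. Both start up.
- tray: Shallow open wooden reject tray, 190 mm (its x) by 180 mm (its y), walls 6 mm thick, 24 mm high, floor 6 mm thick; fixed, empty, on the left half of the counter. Origin: centre of underside, z up. Bystanders at right, not to be tested: a taller green dispenser (142 mm) with a sliding door and no button, a white pot, a hand fork, a scoop.
Not all that is in view belongs to the job. Leave any red or yellow look-alike of the dispenser_b alone.

How it is judged:
By the outcome, as a careful person would: the job done as asked, in the order asked, and still so for the second after the job is handed in, with the robot touching nothing.
It also fails if it takes over 58 s, if anything falls off the work surface, if the arm or the gripper's body presses on something with over 40 N, if the wrist force passes 120 N, or if a joint passes its speed limit or range.

## Working session

There is one attempt and no reset: what is moved stays moved. The work goes in short steps, Python scripts to look and compute and a tool call to move; the robot and the scene stay as the last step left them, time stands still between calls to the robot, and variables do not carry over. Pictures are saved under pics/ and viewed, at most 10 in all, crops included, and the job is handed in when it is done.

Besides the shell and the picture viewer there is one more tool, called as name(argument=value, ...), one argument or row to a line, values as JSON. arm_command: Moves the arm, as the interface text tells. Its arguments: {"type":"object","properties":{"plan":{"type":"array"},"newtons":{"type":"number"}},"required":["plan"]}

```bash
mkdir -p pics; cat > h.py <<'E'
import numpy as np, cv2
from scipy.spatial.transform import Rotation as R
from cell import manip, eyes, ticket
def cam(n): return eyes.camera(n)
def rot(c):
    o=np.array(c["orientation"],float)
    return o if o.shape==(3,3) else R.from_euler("xyz",o).as_matrix()
def pts(c):
    v,u=np.mgrid[0:420,0:560]; z=c["z_map"].astype(float)
    p=np.stack([(u-c["cx"])/c["fx"]*z,(v-c["cy"])/c["fy"]*z,z],-1)
    P=p@rot(c).T+np.array(c["eye"]); P[z==0]=np.nan
    return P
E
python3 - <<'E'
from h import *
for n in ("top","side"):
    c=cam(n); print(n,c["eye"],c["orientation"],c["fx"],c["cx"],c["cy"]); cv2.imwrite(f"pics/{n}1.png",c["img"])
    np.savez(f"{n}1.npz",P=pts(c),img=c["img"])
s=manip.read_state(); print({k:np.round(s[k],3) for k in s})
E
```

```text
top [467.5502375   38.81390771 858.62360172] [-3.0660506  -0.01913828 -1.57845355] 452.0812721107282 284.42090791811586 211.17953253788463
side [ 375.34174014 -436.49747738  557.54391483] [-2.37541775  0.00724907 -0.32817953] 405.8763752462461 284.007229575977 218.7822370486538
{'clock': np.float64(0.1), 'joints': array([-1.368,  0.3  ,  1.521,  0.   ,  1.321, -0.067]), 'qd': array([ 0.001, -0.001, -0.001,  0.001, -0.001, -0.001]), 'effort': array([ 1.0000e-03, -5.3264e+01, -3.5328e+01,  7.1000e-02,  2.4000e-02,
       -0.0000e+00]), 'eef_pos': array([ 146.547, -529.875,  204.955]), 'eef_rot': array([-3.141, -0.   ,  0.27 ]), 'wrist_force': array([ 0.234, -0.62 ,  0.004]), 'moment': array([ 0.03 , -0.036,  0.022]), 'finger_force': np.float64(0.0), 'finger_gap': np.float64(94.287)}
```

View pics/top1.png

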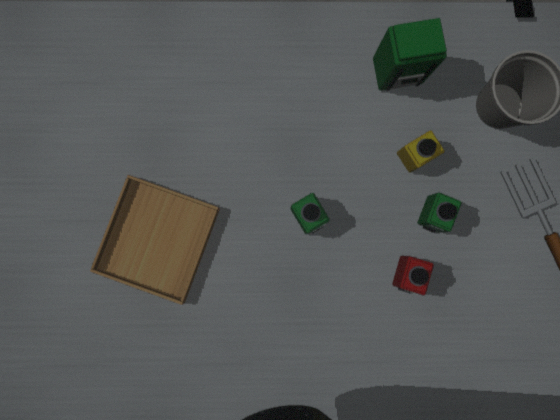

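View pics/side1.png

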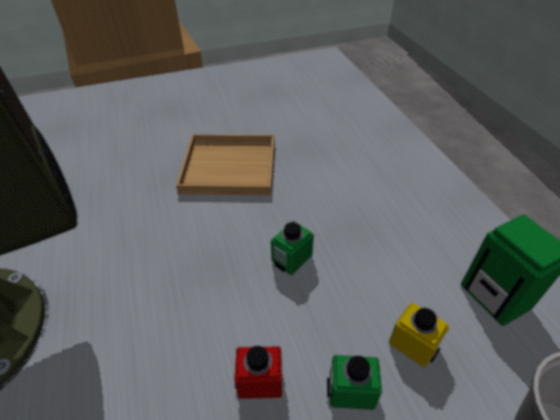

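In the top view the candidates are:
- Left green dispenser with button at (311,213).
- Right green dispenser with button at (447,211).
- Yellow look-alike at (422,150), red look-alike at (414,275) and tall green dispenser without a button at (412,50). These three are not to be touched.

The tray is at (155,240). By colour and black button, the targets are the two small green ones. Next I'll measure their poses and check them in a close crop.

```bash
cat >> h.py <<'E'
def lookup(P,img):
    """small boxes: top face pose & button centre; from depth+colour"""
    hsv=cv2.cvtColor(img,cv2.COLOR_BGR2HSV); out=[]
    masks={"green":cv2.inRange(hsv,(45,100,30),(85,255,255)),"yellow":cv2.inRange(hsv,(20,120,40),(35,255,255)),
      "red":cv2.inRange(hsv,(0,150,40),(8,255,255))|cv2.inRange(hsv,(172,150,40),(180,255,255))}
    for n,m in masks.items():
        k,l,st,ce=cv2.connectedComponentsWithStats(m)
        for i in range(1,k):
            if st[i,4]<150: continue
            x,y,w,h=st[i,:4]; sub=np.zeros(l.shape,bool); sub[max(0,y-8):y+h+8,max(0,x-8):x+w+8]=1
            Z=P[...,2]
            top=(l==i)&(abs(Z-65)<5)
            btn=sub&(Z>69)&(Z<90)&(img.max(-1)<60)
            if top.sum()<30: print(n,"other",ce[i].round(),np.nanmedian(P[l==i],0).round()); continue
            reg=sub&(Z>60)&(Z<90)&(top|btn)
            r=cv2.minAreaRect(P[reg][:,:2].astype(np.float32))
            rt=cv2.minAreaRect(P[top][:,:2].astype(np.float32))
            print(n,"px",ce[i].round(),"rect",np.round(rt[0],1),np.round(rt[1],1),round(rt[2],1),"topz",np.nanmedian(Z[top]).round(1),
              "btn",P[btn].mean(0).round(1) if btn.any() else None,btn.sum(),np.nanmedian(Z[btn]).round(1) if btn.any() else "")
E
python3 - <<'E'
from h import *
for n in ("top","side"):
    d=np.load(n+"1.npz"); print(n); lookup(d["P"],d["img"])
    P=d["P"];img=d["img"];hsv=cv2.cvtColor(img,cv2.COLOR_BGR2HSV)
    w=cv2.inRange(hsv,(8,90,50),(19,255,255))
    k,l,st,ce=cv2.connectedComponentsWithStats(w)
    for i in range(1,k):
        if st[i,4]>2000:
            q=P[(l==i)&(P[...,2]>0)&(P[...,2]<40)]
            if len(q): print("wood",ce[i].round(),cv2.minAreaRect(q[:,:2].astype(np.float32)))
img=np.load("top1.npz")["img"]; cv2.imwrite("pics/crop1.png",cv2.resize(cv2.convertScaleAbs(img[120:310,280:480],alpha=1.8),None,fx=3,fy=3,interpolation=cv2.INTER_CUBIC))
E
```

```text
top
green px [409.  47.] rect [ 796.  -157.5] [64.1  5.1] 13.4 topz 65.5 btn [ 782.8 -184.2   79.5] 311 79.3
green px [309. 213.] rect [524.9 -22. ] [56.3 44.4] 30.2 topz 64.3 btn [524.7 -22.1  80.4] 205 80.6
green px [437. 211.] rect [ 525.1 -261.4] [44.5 57.6] 67.1 topz 64.5 btn [ 525.  -260.5   79.5] 230 80.5
yellow px [418. 152.] rect [ 639.4 -229.1] [45.5 56.9] 31.7 topz 64.5 btn [ 638.3 -228.8   80.1] 219 80.7
red px [412. 274.] rect [ 413.2 -208.4] [43.5 56.2] 72.5 topz 64.2 btn [ 412.6 -208.5   79.9] 229 80.5
wood [156. 239.] ((481.6517333984375, 261.21875), (179.95883178710938, 188.31675720214844), 69.67304229736328)
side
green px [520. 263.] rect [ 785.3 -219.4] [ 46.2 103.2] 41.9 topz 66.9 btn [ 779.7 -217.2   79.7] 780 79.8
green px [294. 250.] rect [525.3 -25.9] [54.  43.3] 29.4 topz 64.7 btn [524.5 -27.8  78.8] 224 80.4
green px [355. 386.] rect [ 525.3 -264.3] [42.6 55.8] 66.4 topz 64.6 btn [ 524.4 -265.5   79.5] 452 80.5
yellow px [416. 337.] rect [ 638.6 -232.3] [42.4 57.3] 32.1 topz 64.6 btn [ 637.5 -233.7   79.1] 362 80.5
red px [258. 376.] rect [ 412.9 -212.6] [41.8 55.9] 71.7 topz 64.5 btn [ 412.9 -213.7   79.5] 417 80.5
wood [124.  39.] ((315.44366455078125, 1087.041259765625), (374.78985595703125, 21.01483726501465), 2.171815872192383)
wood [227. 165.] ((482.79644775390625, 258.9136047363281), (180.45330810546875, 188.48092651367188), 69.5691146850586)
```

View pics/crop1.png

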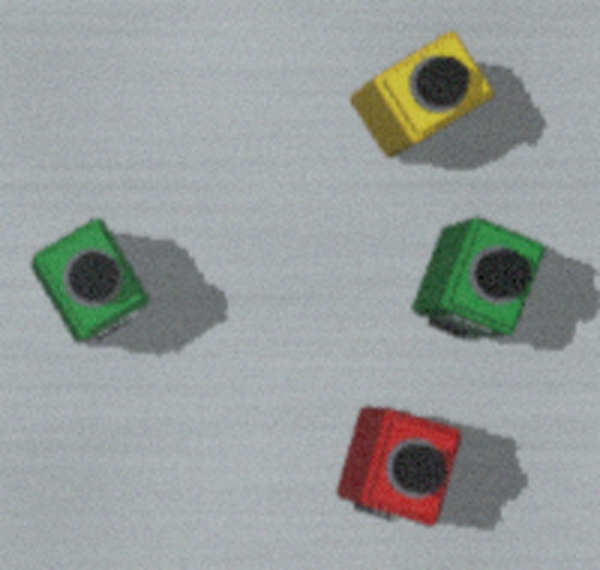

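The crop confirms the choice: left green dispenser with black button at crop (93,277), right green at crop (502,272), with yellow and red separate. In the world, left is at about (525,-24), right at (525,-263) and the tray centre at (482,260). Next I move over the left button with the jaws shut.

arm_command(
  plan=[
    [-1, 0.0416, -0.0322, 0, 0],
    [-1, 0.0416, -0.0322, 0, 0],
    [-1, 0.0416, -0.0322, 0, 0],
    [-1, 0.0416, -0.0322, 0, 0],
    [-1, 0.0416, -0.0322, 0, 0],
    [-1, 0.0416, -0.0322, 0, 0],
    [-1, 0.0416, -0.0322, 0, 0],
    [-1, 0.0416, -0.0322, 0, 0],
    [-1, 0.0416, -0.0322, 0, 0],
    [-1, 0.0416, -0.0322, 0, 0],
    [-1, 0.0416, -0.0322, 0, 0],
    [-1, 0.0416, -0.0322, 0, 0],
    [-1, 0, 0, 0.045, -0.128],
    [-1, 0, 0, 0.045, -0.128],
    [-1, 0, 0, 0, 0],
    [-1, 0, 0, 0, 0],
  ],
  newtons=20,
)

```text
clock: 2.1
eef_pos: [525.5, -24.8, 117.2]
eef_rot: [3.141, -0.001, 0.523]
wrist_force: [-0.3, 0.7, -1.5]
finger_gap: 0.3
finger_force: 0.0
```

arm_command(
  plan=[
    [-1, 0, 0, 0.015, 0],
    [-1, 0, 0, 0.014, 0],
    [-1, 0, 0, 0.004, 0],
    [-1, 0, 0, 0.004, 0],
    [-1, 0, 0, 0.003, 0],
    [-1, 0, 0, 0.003, 0],
    [-1, 0, 0, 0, 0],
    [-1, 0, 0, 0, 0],
  ],
)

```text
clock: 3.1
eef_pos: [524.9, -24.6, 72.5]
eef_rot: [3.141, -0.0, 0.526]
wrist_force: [-0.3, -0.0, 0.7]
finger_gap: 0.4
finger_force: 0.0
```

arm_command(
  plan=[
    [-1, 0, 0, 0.001, 0],
    [-1, 0, 0, 0.001, 0],
    [-1, 0, 0, 0, 0],
    [-1, 0, 0, 0, 0],
  ],
)

```text
clock: 3.6
eef_pos: [525.1, -24.7, 71.2]
eef_rot: [3.141, -0.001, 0.526]
wrist_force: [-2.7, 0.8, 9.5]
finger_gap: 0.5
finger_force: 4.6
```

arm_command(
  plan=[
    [-1, 0, 0, 0.001, 0],
    [-1, 0, 0, 0, 0],
    [-1, 0, 0, 0, 0],
  ],
)

```text
clock: 3.98
eef_pos: [525.2, -24.7, 71.1]
eef_rot: [3.141, -0.001, 0.526]
wrist_force: [-6.3, 0.6, 20.0]
finger_gap: 0.4
finger_force: 9.8
```

arm_command(
  plan=[
    [-1, 0, 0, -0.01, 0],
    [-1, 0, 0, -0.035, 0],
    [-1, -0.02, 0.0343, 0, 0],
    [-1, -0.02, 0.0343, 0, 0],
    [-1, -0.02, 0.0343, 0, 0],
    [-1, -0.02, 0.0343, 0, 0],
    [-1, -0.02, 0.0343, 0, 0],
    [-1, -0.02, 0.0343, 0, 0],
    [-1, 0, 0, 0, 0],
    [-1, 0, 0, 0, 0],
  ],
)

```text
clock: 5.22
eef_pos: [524.2, -262.2, 114.3]
eef_rot: [-3.141, 0.0, 0.526]
wrist_force: [-0.6, 0.3, 0.3]
finger_gap: 0.5
finger_force: 0.0
```

```bash
python3 - <<'E'
from h import *
for n in ("top","side"):
    c=cam(n); print(n); lookup(pts(c),c["img"])
print(manip.read_state()["eef_pos"])
E
```

```text
top
green px [409.  47.] rect [ 797.6 -156.8] [63.9  2.3] 10.6 topz 65.7 btn [ 782.1 -184.5   79.5] 320 80.0
green px [309. 213.] rect [525.2 -21.6] [56.4 44.5] 31.2 topz 64.5 btn [525.4 -22.4  71. ] 173 70.8
green px [433. 205.] rect [ 535.1 -248. ] [27.1 61.4] 42.5 topz 64.4 btn [ 537.6 -258.6   78. ] 8 78.4
yellow px [418. 152.] rect [ 639.3 -229.4] [45.  56.8] 30.9 topz 64.4 btn [ 638.4 -228.7   79.7] 222 80.4
red px [412. 274.] rect [ 413.3 -208.9] [44.3 56.6] 72.8 topz 64.3 btn [ 412.6 -208.2   79.6] 235 80.2
side
green px [519. 263.] rect [ 784.8 -220.2] [ 46.  102.1] 42.0 topz 66.7 btn [ 770.7 -209.1   79.9] 110 80.0
green px [281. 246.] rect [508.4 -31.8] [20.9 37.5] 30.4 topz 64.7 btn [524.9 -26.7  70.9] 121 70.9
green px [354. 386.] rect [ 525.2 -265.2] [42.5 55.7] 67.5 topz 64.6 btn [ 523.  -266.9   79.5] 354 80.5
yellow px [411. 308.] rect [ 634.9 -209.3] [24.6 12.6] 26.2 topz 64.8 btn [ 635.  -232.    80.1] 202 80.5
yellow other [411. 339.] [ 616. -246.   50.]
red px [258. 376.] rect [ 413.  -212.3] [41.7 56.1] 70.8 topz 64.4 btn [ 412.5 -214.6   79.6] 365 80.6
[ 524.39080388 -261.82167061  114.51319165]
```

The left button stays down (top at 71 mm), so that dispenser is sound. Pressing the right one next.

arm_command(
  plan=[
    [-1, 0, 0, 0.015, 0],
    [-1, 0, 0, 0.014, 0],
    [-1, 0, 0, 0.004, 0],
    [-1, 0, 0, 0.004, 0],
    [-1, 0, 0, 0.003, 0],
    [-1, 0, 0, 0.002, 0],
    [-1, 0, 0, 0.001, 0],
    [-1, 0, 0, 0.001, 0],
    [-1, 0, 0, 0, 0],
    [-1, 0, 0, 0, 0],
  ],
)

```text
clock: 6.58
eef_pos: [524.4, -262.9, 71.2]
eef_rot: [3.141, -0.0, 0.526]
wrist_force: [-4.1, 3.9, 9.4]
finger_gap: 0.7
finger_force: 4.6
```

arm_command(
  plan=[
    [-1, 0, 0, 0.001, 0],
    [-1, 0, 0, 0, 0],
    [-1, 0, 0, 0, 0],
    [-1, 0, 0, -0.01, 0],
    [-1, 0, 0, -0.05, 0],
    [-1, 0, 0, -0.03, 0.185],
    [1, 0, 0, 0, 0.185],
    [1, 0, 0, 0, 0.185],
    [1, 0, 0, 0, 0.185],
    [1, 0, 0, 0, 0.186],
    [1, 0, 0, 0, 0],
  ],
)

```text
clock: 7.95
eef_pos: [524.3, -263.0, 159.5]
eef_rot: [3.141, -0.0, -0.399]
wrist_force: [0.6, -0.1, 0.0]
finger_gap: 46.5
finger_force: 0.0
```

```bash
python3 - <<'E'
from h import *
for n in ("top","side"):
    c=cam(n); print(n); lookup(pts(c),c["img"]); 
    cv2.imwrite(f"pics/{n}2.png",c["img"])
print(manip.read_state())
E
```

```text
top
green px [409.  47.] rect [ 797.5 -157.2] [64.4  2.8] 11.4 topz 64.6 btn [ 782.  -184.9   79.7] 315 79.8
green px [435. 214.] rect [ 524.  -261.2] [44.6 56.5] 66.7 topz 64.3 btn [ 524.3 -260.1   79.9] 211 80.6
green px [309. 213.] rect [524.9 -21.9] [55.9 45.4] 31.0 topz 64.4 btn [525.3 -22.8  71.2] 174 71.1
yellow px [418. 152.] rect [ 638.8 -229.3] [45.6 57.2] 30.9 topz 64.4 btn [ 638.5 -228.7   79.8] 221 80.7
red px [412. 274.] rect [ 413.  -208.8] [44.3 57.1] 73.0 topz 64.4 btn [ 412.7 -208.3   80. ] 229 80.5
side
green px [519. 263.] rect [ 785.5 -220.1] [ 46.2 102.4] 42.6 topz 66.7 btn [ 771.1 -209.2   79.6] 131 79.9
green px [294. 249.] rect [525.5 -26.9] [53.9 44.4] 31.5 topz 64.7 btn [525.1 -26.4  71.1] 127 71.2
green px [353. 388.] rect [ 524.8 -265.3] [42.1 56.7] 64.4 topz 64.4 btn [ 521.6 -270.5   78.7] 229 80.2
yellow other [414. 299.] [ 524. -304.  288.]
red px [258. 376.] rect [ 412.8 -213.3] [41.9 55. ] 73.6 topz 64.6 btn [ 412.6 -214.4   79.6] 374 80.5
{'clock': 8.05, 'joints': array([-5.27281159e-01,  4.19817275e-01,  1.46818168e+00, -1.08405428e-04,
        1.25335160e+00,  1.43922579e+00]), 'qd': array([ 1.34022835e-04, -7.45117964e-04,  1.01832622e-03, -1.86640801e-04,
       -4.23111595e-05,  4.94592935e-03]), 'effort': array([-1.72467314e-02, -5.91300416e+01, -3.44732773e+01,  2.07914138e-02,
       -7.59196468e-02,  2.48808805e-01]), 'eef_pos': array([ 524.27924359, -262.95227205,  159.48965778]), 'eef_rot': array([ 3.14145879e+00, -2.26488061e-04, -3.95676786e-01]), 'wrist_force': array([ 0.47928143, -0.04159922,  0.58283786]), 'moment': array([0.10723019, 0.05391154, 0.03976393]), 'finger_force': 0.0, 'finger_gap': 54.99813535122425}
```

View pics/side2.png

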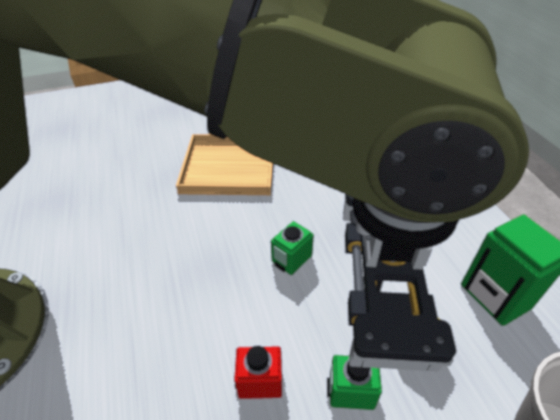

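The side view shows the right green dispenser at (355,380) under the gripper, with its button back up at 80.5 mm. The left one, at (292,248), has its button down at 71 mm. The right one is faulty, so I grasp it.

arm_command(
  plan=[
    [1, 0, 0, 0, 0],
    [1, 0, 0, 0, 0],
    [1, 0, 0, 0, 0],
    [1, 0, 0, 0, 0],
    [1, 0, 0, 0.03, 0],
    [1, 0, 0, 0.03, 0],
    [1, 0, 0, 0.03, 0],
    [1, 0, 0, 0.02, 0],
    [1, 0, 0, 0.018, 0],
    [1, 0, 0, 0, 0],
    [-1, 0, 0, 0, 0],
    [-1, 0, 0, 0, 0],
    [-1, 0, 0, 0, 0],
    [-1, 0, 0, 0, 0],
    [-1, 0, 0, 0, 0],
    [-1, 0, 0, 0, 0],
    [-1, 0, 0, 0, 0],
    [-1, 0, 0, 0, 0],
  ],
  newtons=15,
)

```text
clock: 10.3
eef_pos: [524.3, -262.8, 31.6]
eef_rot: [-3.141, -0.0, -0.4]
wrist_force: [0.2, 1.9, 2.5]
finger_gap: 47.9
finger_force: 15.0
```

arm_command(
  plan=[
    [-1, 0, 0, -0.02, 0],
    [-1, 0, 0, -0.035, 0],
    [-1, 0, 0, -0.035, -0.133],
    [-1, 0, 0, -0.03, -0.133],
    [-1, 0, 0, -0.01, -0.134],
    [-1, 0, 0, 0, 0],
    [-1, -0.003, -0.0214, 0, 0],
    [-1, -0.003, -0.04, 0, 0],
    [-1, -0.003, -0.04, 0, 0],
    [-1, -0.003, -0.04, 0, 0],
    [-1, -0.003, -0.04, 0, 0],
    [-1, -0.003, -0.04, 0, 0],
    [-1, -0.003, -0.04, 0, 0],
    [-1, -0.003, -0.04, 0, 0],
    [-1, -0.003, -0.04, 0, 0],
    [-1, -0.003, -0.04, 0, 0],
    [-1, -0.003, -0.04, 0, 0],
    [-1, -0.003, -0.04, 0, 0],
    [-1, -0.003, -0.04, 0, 0],
    [-1, -0.003, -0.0214, 0, 0],
  ],
)

```text
clock: 12.8
eef_pos: [480.7, 262.0, 160.4]
eef_rot: [3.141, 0.002, -0.001]
wrist_force: [0.3, -0.2, -4.1]
finger_gap: 47.8
finger_force: 15.0
```

arm_command(
  plan=[
    [-1, 0, 0, 0, 0],
    [-1, 0, 0, 0.02, 0],
    [-1, 0, 0, 0.03, 0],
    [-1, 0, 0, 0.03, 0],
    [-1, 0, 0, 0.02, 0],
    [-1, 0, 0, 0.012, 0],
    [-1, 0, 0, 0.003, 0],
    [-1, 0, 0, 0, 0],
    [-1, 0, 0, 0, 0],
  ],
)

```text
clock: 13.92
eef_pos: [482.7, 260.1, 47.2]
eef_rot: [-3.141, -0.001, -0.0]
wrist_force: [-1.2, -0.6, -3.1]
finger_gap: 48.4
finger_force: 15.0
```

```bash
python3 - <<'E'
from h import *
c=cam("side"); cv2.imwrite("pics/side3.png",cv2.resize(c["img"][80:260,140:400],None,fx=3,fy=3))
s=manip.read_state(); print(s["eef_pos"],s["wrist_force"])
E
```

```text
[482.63172028 260.09391616  47.09497169] [ 0.3198625   0.21440396 -2.82014978]
```

View pics/side3.png

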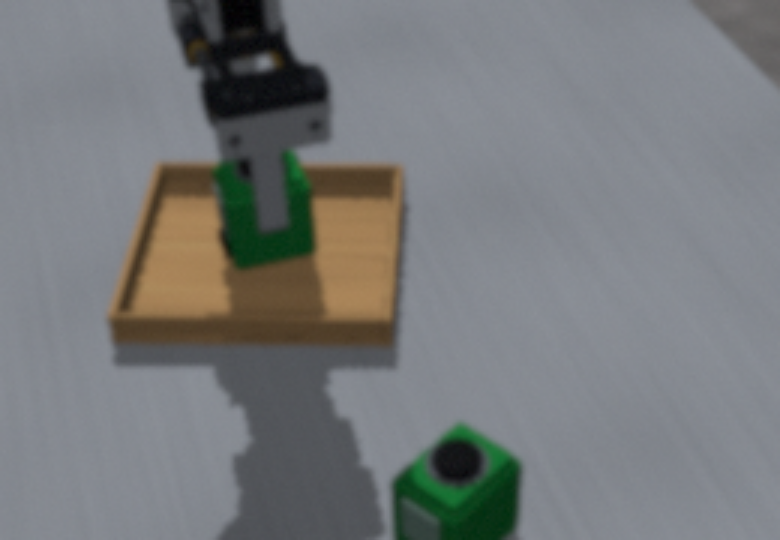

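The dispenser is held upright just above the tray floor, near the tray's middle (crop (265,210)). The left one is still standing at crop (457,480). Lowering the last ~9.5 mm slowly.

arm_command(
  plan=[
    [-1, 0, 0, 0.003, 0],
    [-1, 0, 0, 0.002, 0],
    [-1, 0, 0, 0.001, 0],
    [-1, 0, 0, 0.001, 0],
    [-1, 0, 0, 0.001, 0],
    [-1, 0, 0, 0, 0],
    [-1, 0, 0, 0, 0],
  ],
)

```text
clock: 14.85
eef_pos: [482.4, 260.0, 38.5]
eef_rot: [-3.142, -0.0, -0.0]
wrist_force: [0.2, -0.1, -3.3]
finger_gap: 47.9
finger_force: 15.0
```

arm_command(
  plan=[
    [-1, 0, 0, 0.0005, 0],
    [-1, 0, 0, 0.0005, 0],
    [-1, 0, 0, 0, 0],
    [-1, 0, 0, 0, 0],
  ],
)

```text
clock: 15.35
eef_pos: [482.4, 260.0, 37.6]
eef_rot: [-3.142, -0.0, -0.0]
wrist_force: [-1.9, -0.1, 0.3]
finger_gap: 48.0
finger_force: 15.0
```

The weight is off the fingers, so I release and retreat straight up.

arm_command(
  plan=[
    [0.3, 0, 0, 0, 0],
    [0.3, 0, 0, 0, 0],
    [0.8, 0, 0, 0, 0],
    [0.8, 0, 0, 0, 0],
    [0.8, 0, 0, 0, 0],
    [0.8, 0, 0, 0, 0],
    [0.8, 0, 0, -0.02, 0],
    [0.8, 0, 0, -0.04, 0],
    [0.8, 0, 0, -0.05, 0],
    [0.8, 0, 0, -0.05, 0],
    [0.8, 0, 0.04, -0.02, 0],
    [0.8, -0.02, 0.04, 0, 0],
    [0.8, -0.03, 0.04, 0, 0],
    [0.8, -0.04, 0.02, 0, 0],
    [0.8, 0, 0, 0, 0],
    [0.8, 0, 0, 0, 0],
  ],
)

```text
clock: 17.35
eef_pos: [392.8, 120.2, 217.8]
eef_rot: [-3.141, -0.001, -0.0]
wrist_force: [0.6, 0.7, 0.1]
finger_gap: 84.5
finger_force: 0.0
```

```bash
python3 - <<'E'
from h import *
for n in ("top","side"):
    c=cam(n); print(n); lookup(pts(c),c["img"]); cv2.imwrite(f"pics/{n}4.png",c["img"])
s=manip.read_state(); print(s["clock"],s["eef_pos"],s["wrist_force"])
E
```

```text
top
green px [409.  48.] rect [ 784.2 -178.7] [94.1 45.4] 56.6 topz 65.3 btn [ 782.  -184.5   79.6] 319 79.8
green px [309. 213.] rect [525.4 -21.6] [56.8 44.9] 29.1 topz 64.4 btn [525.  -22.6  71.2] 181 71.2
green px [152. 237.] rect [483.1 259.1] [48.4 57.6] 89.6 topz 66.2 btn [483.3 254.5  82.2] 315 86.0
yellow px [418. 152.] rect [ 639.  -229.8] [44.9 56.8] 33.2 topz 64.4 btn [ 638.3 -228.4   80.1] 222 80.9
red px [412. 274.] rect [ 413.3 -208.9] [43.6 55.9] 72.0 topz 64.4 btn [ 412.9 -208.4   79.8] 226 80.3
side
green px [229. 154.] rect [484.4 256.5] [47.  59.1] 89.5 topz 65.4 btn [482.8 251.1  81.1] 171 82.4
green px [520. 263.] rect [ 785.8 -220.6] [ 47.2 103.3] 43.3 topz 66.5 btn [ 779.4 -216.7   79.7] 777 79.7
green px [294. 248.] rect [525.5 -26.1] [53.  43.5] 28.4 topz 64.6 btn [525.7 -25.2  71. ] 154 71.0
yellow px [417. 337.] rect [ 639.1 -231.9] [41.7 56.4] 29.9 topz 64.6 btn [ 637.4 -233.8   79.1] 355 80.5
red px [259. 376.] rect [ 413.2 -212.4] [41.2 56. ] 73.2 topz 64.5 btn [ 412.9 -213.8   79.5] 421 80.5
17.45 [392.90086491 120.33646196 217.3981555 ] [0.26605194 0.10273743 0.04397847]
```

View pics/side4.png

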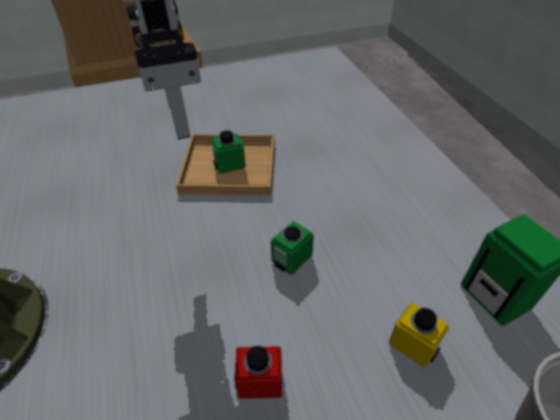

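The faulty dispenser stands upright in the tray at (229,152) with its button up. The sound one is where it was at (292,248) with its button down. The arm is clear, so I'm handing in.

```bash
python3 -c "
from cell import ticket
print(ticket.sign_off())"
```

```text
the job is handed in; nothing more can be done
None
```

Both dispensers were pressed, left then right: the left button stayed down, so it was left where it stood, and the right one sprang back, so it now stands upright in the tray; the job was handed in at about 17.5 s, with no verdict shown.

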